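Refit the darkroom safelights with new filters

TASK

The three safelights lie open on the bench for new filters. Lift out any faded old filter and lay it in the cardboard carton, lay one new red filter of the size that fits down in the seat of each lamp, and press each hinged cover down until its catch snaps and holds it shut. Leave the red filters of the wrong size and everything else on the bench where they are.

Things in the scene. Friction and masses are not known exactly. Their poses are not given: they have to be found in the camera images.
- lamp1_seat (a point): Safelight 1: fixed grey lamp housing, 84 x 136 mm, lying on its back, opening upward. Point: centre of its filter seat, a flat ledge 45 mm above the bench; x across the lamp, y along it to the hinge end, z up. All three are alike and take a filter of 60 (x) x 110 (y) mm between lugs 7 mm high, whose feet stand 32.5 (x) and 57.5 mm (y) from the centre and which lean outward 25 degrees as a lead-in.
- lamp1_cover (a joint): Hinge angle of safelight 1's cover, a black metal frame 84 x 138 x 8 mm, 130 g, with an aluminium tab at the free end. 0 shut, 1.57 upright, 1.85 leaning back on its stop; it starts at 1.65 or more and stays put there. Pushed over below 1.3 it falls in a second or so and rests ajar at 0.07 on its spring catch. About 7 N on the free end bar snaps it through to 0, where it holds (10 N lifts it).
- lamp2_seat (a point): Safelight 2, as safelight 1. On all three, the middle 64 mm of the long sides is cut away down to 20 mm above the bench (waist 56 mm wide), so that fingers from above can hold a filter lying in the seat by its long edges.
- lamp2_cover (a joint): Hinge angle of safelight 2's cover, as for 1 (its tab reaches 156 mm from the hinge axis). A cover cannot shut over a filter that is not down in its seat.
- lamp3_seat (a point): Safelight 3, as safelight 1. Covers: hinge axis along x, 72 mm from the seat's centre to +y and 15 mm above the seat; the middle of the free end bar, where to press, is 62 mm to -y of the seat's centre when shut, its top then 19 mm above the seat.
- lamp3_cover (a joint): Hinge angle of safelight 3's cover, as for 1.
- new1: New filter: deep red glass in a black metal rim, 60 x 110 x 10 mm (its x, y, z), about 120 g. Origin at the centre of its underside; it starts flat, right side up, on the bench, the size that fits the safelights.
- new2: New filter: deep red glass in a black metal rim, 60 x 110 x 10 mm (its x, y, z), about 120 g. Origin at the centre of its underside; it starts flat, right side up, on the bench, the size that fits the safelights.
- new3: New filter: deep red glass in a black metal rim, 60 x 110 x 10 mm (its x, y, z), about 120 g. Origin at the centre of its underside; it starts flat, right side up, on the bench, the size that fits the safelights.
- small1: New, too small, filter: deep red glass in a black metal rim, 52 x 94 x 10 mm (its x, y, z), about 90 g. Origin at the centre of its underside; it starts flat, right side up, on the bench; a look-alike of the wrong size.
- large1: New, too large, filter: deep red glass in a black metal rim, 68 x 126 x 10 mm (its x, y, z), about 150 g. Origin at the centre of its underside; it starts flat, right side up, on the bench; a look-alike of the wrong size.
- old1: Old filter: faded pale amber glass in a black metal rim, 60 x 110 x 10 mm (its x, y, z), about 120 g. Origin at the centre of its underside; it starts flat, right side up, in the seat of safelight 1. Absent in some starts.
- old2: Old filter: faded pale amber glass in a black metal rim, 60 x 110 x 10 mm (its x, y, z), about 120 g. Origin at the centre of its underside; it starts flat, right side up, in the seat of safelight 2. Absent in some starts.
- old3: Old filter: faded pale amber glass in a black metal rim, 60 x 110 x 10 mm (its x, y, z), about 120 g. Origin at the centre of its underside; it starts flat, right side up, in the seat of safelight 3. Absent in some starts.
- carton: Fixed open cardboard carton for old filters, 175 x 165 x 36 mm outside (x, y, z), walls and floor 4 mm. Origin at the centre of its underside.
- graduate: Clear measuring beaker, 72 mm across, 120 mm tall. A bystander; origin at the centre of its underside.
- dev_tank: Black film developing tank, 108 mm across, 142 mm tall. A bystander; origin at the centre of its underside.
- peg1: Wooden film peg 74 x 15 x 11 mm, lying between the lamps. A bystander; origin at the centre of its underside.
- peg2: Wooden film peg 74 x 15 x 11 mm, lying between the lamps. A bystander; origin at the centre of its underside.
- loupe: Black loupe, 48 mm across, 50 mm tall. A bystander; origin at the centre of its underside.
- paper_safe: Fixed black paper safe, 169 x 169 x 46 mm. A bystander; origin at the centre of its underside.
Things that resemble listed ones, but are neither listed nor needed, are in the scene too. What is shaped like the old3 but green or turquoise is not meant.

How it is judged:
At the end, for the whole second after the job is handed in: Each lamp: a new 60 x 110 mm filter in its seat (underside centre within 7 mm of the seat point, aligned to 0.12 rad), cover below 0.025 rad. Each old filter in the carton: centre within 70 mm of its centre in x and y, underside below 34 mm, tilt under 0.35 rad. All at rest (value of joint each of lamp1_cover, lamp2_cover, lamp3_cover below 0.025 rad and ((distance between new1 and lamp1_seat below 0.007 m and angle between the y axis of new1 and the y axis of lamp1_seat, either way round below 0.12 rad) or (distance between new2 and lamp1_seat below 0.007 m and angle between the y axis of new2 and the y axis of lamp1_seat, either way round below 0.12 rad) or (distance between new3 and lamp1_seat below 0.007 m and angle between the y axis of new3 and the y axis of lamp1_seat, either way round below 0.12 rad)) and ((distance between new1 and lamp2_seat below 0.007 m and angle between the y axis of new1 and the y axis of lamp2_seat, either way round below 0.12 rad) or (distance between new2 and lamp2_seat below 0.007 m and angle between the y axis of new2 and the y axis of lamp2_seat, either way round below 0.12 rad) or (distance between new3 and lamp2_seat below 0.007 m and angle between the y axis of new3 and the y axis of lamp2_seat, either way round below 0.12 rad)) and ((distance between new1 and lamp3_seat below 0.007 m and angle between the y axis of new1 and the y axis of lamp3_seat, either way round below 0.12 rad) or (distance between new2 and lamp3_seat below 0.007 m and angle between the y axis of new2 and the y axis of lamp3_seat, either way round below 0.12 rad) or (distance between new3 and lamp3_seat below 0.007 m and angle between the y axis of new3 and the y axis of lamp3_seat, either way round below 0.12 rad)) and linear speed of each of new1, new2, new3, old1, old2, old3 below 0.02 m/s and x of old1 in the frame of carton between -0.07 and 0.07 m and y of old1 in the frame of carton between -0.07 and 0.07 m and height (world z) of each of old1, old2, old3 below 0.034 m and angle between each of old1, old2, old3's own z axis and vertical below 0.35 rad and x of old2 in the frame of carton between -0.07 and 0.07 m and y of old2 in the frame of carton between -0.07 and 0.07 m and x of old3 in the frame of carton between -0.07 and 0.07 m and y of old3 in the frame of carton between -0.07 and 0.07 m); the robot touches nothing.
It fails at once if a wrong-size filter is moved away (more than 8 cm) (distance of any of small1, large1 from where it was at the start of the episode above 0.08 m).
It fails at once if something else on the bench is moved more than 5 cm or knocked over (distance of any of graduate, dev_tank, peg1, peg2, loupe from where it was at the start of the episode above 0.05 m or angle between any of graduate, dev_tank, loupe's own z axis and vertical above 0.6 rad).
Of old1, old2, old3 only 1 to 3 are there at a start; the rules pass over those that are not, and their reading is None.
At some moment in a run one of new1, new2, new3 may be knocked a few centimetres aside while the robot is not near it.
Once in a run the grip may slacken for a moment while it holds something.
It also fails if it takes over 210 s, if anything falls off the work surface, if the arm or the gripper's body presses on something with over 40 N, if the wrist force passes 120 N, or if a joint passes its speed limit or range.

ROBOT

A 7-joint arm with a two-finger parallel gripper is mounted at the origin on the work surface. World frame = base frame: x ahead of the robot, y to its left, z up, the work surface at z = 0. Lengths are in m, angles in rad, forces in N, time in s.
With the tool pointing down it reaches from about 0.4 to 0.85 m from the base axis. Payload 10.4 kg.
Tool frame: the origin (TCP) lies at the very end of the fingers, on their centre line; the grasp point (between the pads) lies 19 mm behind it; z points along the fingers, y is the line along which they close (so a half turn about z gives the same grasp; the last joint's range is limited). The gripper opens to 87 mm and grips with 3 to 60 N. Pads are 19 mm wide; open, the fingers measure 117 mm over their backs; the gripper's body (75 mm by 190 mm) begins 51 mm behind the grasp point.
Start: joints at [-1.138, 0.332, -0.065, 1.46, 0.022, 1.35, -0.088], TCP at [0.275, 0.561, 0.223] pointing down, gripper open.
Joint ranges: [-2.6, 2.6], [-0.5, 2.12], [-1.47, 1.34], [0.16, 2.42], [-1.27, 4.41], [0.06, 2.06], [-2.6, 2.6]. Speed limits (rad/s): [2.22, 2.22, 2.79, 2.79, 3.14, 3.14, 3.14].

INTERFACE

Orientations are given as a unit quaternion [x, y, z, w].
In Python, from bench import read_state, cams, workorder gives the robot as it stands.
- The arm moves only by the shell command python3 -m crank 'ROWS' [FORCE]. ROWS is text: rows parted by semicolons, each of 5 numbers parted by spaces: the shift along the tool's x, y, z scaled (see below), then the turn about the tool's z scaled (see below), then the opening, from -1 (shut) to 1 (fully open). In form: dx dy dz yaw jaw; .... A call has 1 to 10 rows; each row shifts and turns the commanded pose from where the row before left it, along the tool's axes as they then stand; what a row does not reach is not made up. The controller multiplies each number of a shift by 200 mm and each number of a turn by 90 degrees. A row lasts 1/10 s, in which the tool goes at most 50 mm and 8.59 degrees, less where a joint would pass 70% of its speed; a pose out of reach is approached as far as the arm can. A call with a number of a shift or a turn outside -1 to 1 is refused whole. A call with a gripper value outside its range is refused whole. The fingers move at their own pace and stop on an object; FORCE is the grip in N (left out, the last holds). Time passes only in rows, so rows that do not move let the fingers close. It gives the time, the measured TCP pose, the force, the opening and the grip force at its end, in the units of the state.
- read_state(): the state, without advancing time (a new reading comes with each control period).
- cams.camera(name): name is "side" or "top"; returns a dict with "img" (384x512x3 uint8, blue, green, red), "K" (3x3 intrinsics, pixels), "xyz" and "attitude" of the camera in the world. Camera axes: x right, y down, z forward; pixel columns grow to the right and rows downward; lengths in m; the calibration is good to about 2 mm. A picture is of the moment at which its call begins. There is no depth.
- workorder.close_job(): hands the job in; it is judged then, once.
The state is a dict: "time": time; "joint_positions": joint angles; "joint_vel": joint speeds; "joint_torque": joint torques, N m; "ee_pos": TCP position; "eef_rot": TCP orientation; "ft_force": force on the tool from outside, world axes, zero at the start; "torque": the same for the moment, N m; "width": finger opening in m; "grip_force": force on a finger pad.
Only numpy, scipy, OpenCV 4.12 (cv2) and the standard library are available. Lean on these libraries where they do the work, as an engineer would, in place of code of your own. Each camera call takes 0.05 s, during which the arm holds its last target. There are 200 camera calls.

## Working session

There is one attempt and no reset: what is moved stays moved. The work goes in short steps, Python scripts to look and compute and a shell command to move; the robot and the scene stay as the last step left them, time stands still between calls to the robot, and variables do not carry over. Pictures are saved under pics/ and viewed, at most 14 in all, crops included, and the job is handed in when it is done.

```bash
ls; mkdir -p pics
python3 - <<'E'
from bench import read_state,cams
import cv2
print(read_state())
for n in("top","side"):
    c=cams.camera(n); cv2.imwrite(f"pics/{n}0.png",cv2.resize(c["img"],(800,600),interpolation=cv2.INTER_CUBIC)); print(n,c["K"],c["xyz"],c["attitude"])
E
```

```text
pics
{'time': 0.0, 'joint_positions': array([-1.1376174 ,  0.33288582, -0.06469138,  1.4609753 ,  0.02159333,
        1.3498946 , -0.08849907]), 'joint_vel': array([ 0.00206451, -0.00011004,  0.00071036,  0.00160827,  0.00023998,
        0.00119925,  0.00042019]), 'joint_torque': array([-1.16248997e-03, -6.23257756e+01,  2.37811042e-02, -3.89903247e+01,
       -6.14690362e-02,  3.96191992e-02,  1.38557498e-04]), 'ee_pos': array([0.2749327 , 0.56083313, 0.22172899]), 'eef_rot': array([ 2.25915655e-01,  9.74146590e-01, -7.21627164e-04, -1.33843242e-04]), 'ft_force': array([-0.59367655,  0.17996466,  0.18592943]), 'torque': array([0.01666624, 0.01415278, 0.04892988]), 'grip_force': 0.0, 'width': 0.08729264749752835}
top [[434.26465594   0.         257.45168325]
 [  0.         434.26465594 192.19456134]
 [  0.           0.           1.        ]] [0.38617687 0.10618921 1.45156047] [ 0.71407341 -0.69668758  0.05499307 -0.04124745]
side [[380.92990039   0.         253.93587921]
 [  0.         380.92990039 185.74452842]
 [  0.           0.           1.        ]] [-0.10660962  0.88792868  1.04046098] [-0.31460669  0.86159269 -0.37441461  0.13599397]
```

View pics/top0.png

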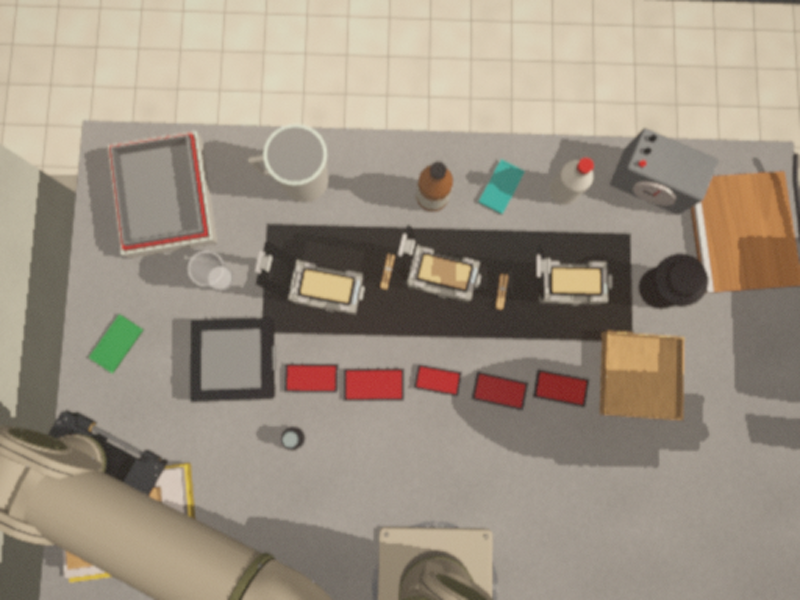

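View pics/side0.png

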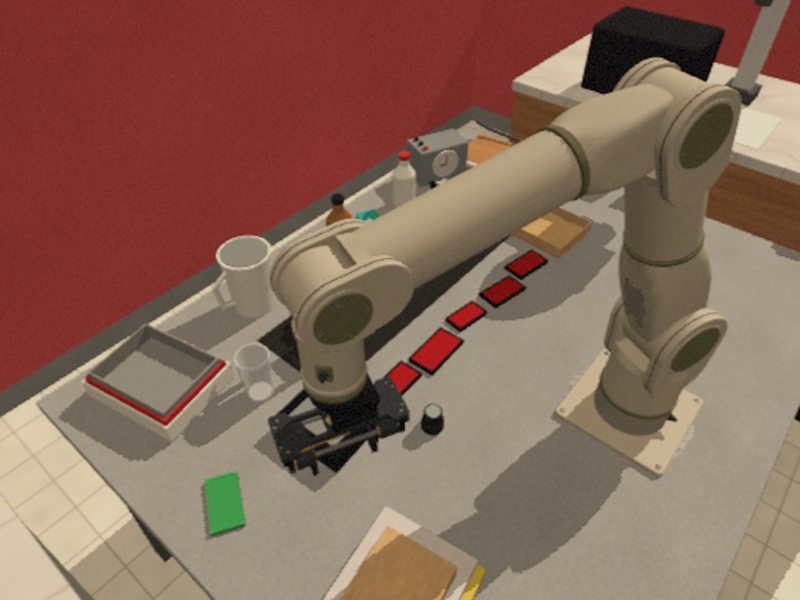

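The top view shows three pale amber filters in the lamps (327,286), (446,270) and (577,281), with the hinges on the left. The red row is fit (311,378), large (373,384), small (438,380), fit (500,391), fit (561,388). The carton is at (642,375).

```bash
cat > h.py <<'E'
import cv2,numpy as np
from scipy.spatial.transform import Rotation as R
from bench import read_state,cams
def ray(c,p,z):
    A=R.from_quat(c["attitude"]).as_matrix(); d=A@np.linalg.inv(c["K"])@np.array([p[0],p[1],1.]); o=np.array(c["xyz"])
    return (o+d*(z-o[2])/d[2])[:2]
def proj(c,P):
    A=R.from_quat(c["attitude"]).as_matrix(); q=c["K"]@(A.T@(np.array(P)-c["xyz"])); return q[:2]/q[2]
def rects(c,mask,z,amin=150):
    n,l=cv2.connectedComponents(mask.astype(np.uint8)); out=[]
    for i in range(1,n):
        ys,xs=np.nonzero(l==i)
        if len(xs)<amin: continue
        W=np.array([ray(c,(x,y),z) for x,y in zip(xs,ys)],np.float32)
        (cx,cy),(w,h),a=cv2.minAreaRect(W*1000)
        m=W.mean(0)*1000; 
        b=cv2.boxPoints(((cx,cy),(w,h),a)); e=max(b[1]-b[0],b[2]-b[1],key=np.linalg.norm)
        if e[1]<0:e=-e
        out.append((xs.mean(),ys.mean(),m[0],m[1],max(w,h),min(w,h),np.degrees(np.arctan2(-e[0],e[1]))))
    return out
def red(c):
    i=c["img"].astype(int); b,g,r=i[...,0],i[...,1],i[...,2]
    return (r>70)&(r>2.5*g)&(r>2.5*b)
def amber(c):
    h=cv2.cvtColor(c["img"],cv2.COLOR_BGR2HSV); return (h[...,0]>12)&(h[...,0]<32)&(h[...,1]>50)&(h[...,2]>70)
def tool():
    s=read_state(); M=R.from_quat(s["eef_rot"]).as_matrix(); return s,M
def pose():
    s,M=tool(); y=M[:2,1]; a=np.degrees(np.arctan2(y[1],y[0]))
    print("t %.1f tcp %s yaxis-ang %.1f (x-ang %.1f) w %.4f g %.1f f %s"%(s["time"],np.round(s["ee_pos"]*1000,1),a,np.degrees(np.arctan2(M[1,0],M[0,0])),s["width"],s["grip_force"],np.round(s["ft_force"],1)))
def go(x,y,z,ang=None):
    """units to move to x,y,z (mm), ang=desired tool y-axis direction deg (mod 180)"""
    s,M=tool(); d=np.array([x,y,z])/1000-s["ee_pos"]; u=M.T@d/0.2
    t=0
    if ang is not None:
        a=np.degrees(np.arctan2(M[1,1],M[0,1])); t=-((ang-a+90)%180-90)   # tool z down
    print("to",(x,y,z),"units before turn",np.round(u,3),"turn units %.3f"%(t/90), "dist mm %.0f"%(1000*np.linalg.norm(d)))
E
python3 - <<'E'
from h import *
c=cams.camera("top")
for n,m,z in(("red",red(c),.01),("amb",amber(c),.055)):
    m=m.astype(np.uint8)
    print(n)
    for r in rects(c,m,z): print(np.round(r,1))
im=c["img"]
a=cv2.resize(im[140:215,150:300],(800,400),interpolation=cv2.INTER_CUBIC)
b=cv2.resize(im[140:215,290:440],(800,400),interpolation=cv2.INTER_CUBIC)
cv2.imwrite("pics/c1.png",cv2.resize(np.vstack([a,b]),(800,600) if 0 else (600,600)))
print(ray(c,(410.9,240),.0),ray(c,(411,240),.036))
pose()
E
```

```text
red
[198.7 241.5 415.5 270.1  98.8  49.1   1.4]
[279.9 242.9 417.1   2.2  83.5  42.   -9.4]
[239.2 245.7 404.9 136.4 112.1  55.6   1.4]
[ 358.9  247.9  406.8 -259.6   99.    48.8   -9.4]
[ 319.8  249.6  398.1 -129.9   98.4   47.3  -10.7]
amb
[278.3 118.6 826.9  17.7  79.1  73.4 -89.2]
[ 479.8  148.1  745.9 -655.6  258.   195.5  -84.2]
[284.  173.4 642.2  -4.  109.4  74.9 -17. ]
[247.7 173.3 639.3 114.5  82.3  22.4  79.1]
[ 368.1  179.4  629.9 -280.6  105.6   65.9   -0.9]
[208.6 182.7 604.8 240.7 108.1  60.5  -9.9]
[ 320.9  186.2  603.1 -125.2   78.9   22.2   82.1]
[ 410.6  240.   435.8 -415.9  180.7  177.7   87.5]
[ 81.9 336.8 115.  612.  712.8 281.8  -9. ]
[2.781e+02 3.607e+02 5.500e+01 5.200e+00 2.223e+02 1.362e+02 3.000e-01]
[ 0.43734366 -0.4373943 ] [ 0.4360825  -0.42424197]
t 0.1 tcp [275.  560.9 221.9] yaxis-ang 63.9 (x-ang 153.9) w 0.0869 g 0.0 f [-0.4  0.   0.3]
```

View pics/c1.png

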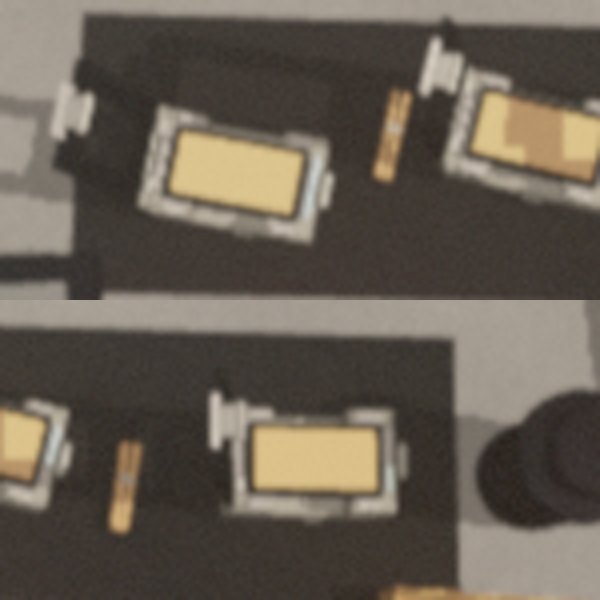

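```bash
python3 - <<'E'
from h import *
c=cams.camera("top")
h=cv2.cvtColor(c["img"],cv2.COLOR_BGR2HSV)
for x,y in((208,182),(283,172),(368,179),(231,184)): print(h[y,x])
for name,(x,y) in dict(A=(208,182),B=(285,173),C=(369,179)).items():
    m=np.zeros(h.shape[:2],np.uint8)
    m[y-16:y+17,x-24:x+25]=((h[...,1]>75)&(h[...,2]>90)&(h[...,0]<35)&(h[...,0]>10))[y-16:y+17,x-24:x+25]
    m=cv2.morphologyEx(m,cv2.MORPH_OPEN,np.ones((5,5),np.uint8))
    for r in rects(c,m,.055): print(name,np.round(r,1))
go(604,240,250,-10)
E
python3 -m crank '0 0 -0.1 0.095 1;0 0 0 0.095 1;0 0 0 0.095 1;0 0 0 0.095 1;0 0 0 0.095 1;0 0 0 0.095 1;0 0 0 0.095 1;0 0 0 0.095 1;0 0 0 0.065 1;0 0 0 0 1' 25
python3 -c "
from h import *
pose();go(604.8,240.7,250,-10)"
```

```text
[ 21  90 221]
[ 17 108 185]
[ 20  96 220]
[ 19  30 177]
A [208.6 182.9 604.4 240.4 106.4  57.2  -9.3]
B [284.1 173.6 641.6  -4.3 105.6  57.4 -11.7]
C [ 3.685e+02  1.793e+02  6.300e+02 -2.818e+02  1.024e+02  5.740e+01
 -4.000e-01]
to (604, 240, 250) units before turn [-2.184 -0.717 -0.139] turn units 0.821 dist mm 461
time: 1.2
ee_pos: [0.275, 0.5612, 0.2423]
eef_rot: [0.769, 0.64, -0.0, 0.0]
ft_force: [-0.5, 0.8, -0.9]
width: 0.087
grip_force: 0.0
t 1.2 tcp [275.  561.2 242.3] yaxis-ang -10.4 (x-ang 79.6) w 0.0870 g 0.0 f [-0.5  0.8 -0.9]
to (604.8, 240.7, 250) units before turn [-1.277  1.912 -0.038] turn units -0.005 dist mm 460
```

```bash
python3 -m crank '-0.13 0.19 -0.01 0 1;-0.13 0.19 -0.01 0 1;-0.13 0.19 -0.01 0 1;-0.13 0.19 -0.01 0 1;-0.13 0.19 0 0 1;-0.13 0.19 0 0 1;-0.13 0.19 0 0 1;-0.13 0.19 0 0 1;-0.13 0.19 0 0 1;-0.1 0.19 0 0 1'
python3 -m crank '0 0 0 0 1;0 0 0 0 1'|head -2
python3 -c "
from h import *
pose();go(604.6,240.5,34,-9.6)
c=cams.camera('top');cv2.imwrite('pics/p3.png',cv2.resize(c['img'][90:290,130:430],(800,533),interpolation=2))"
```

```text
time: 2.2
ee_pos: [0.6044, 0.2408, 0.2508]
eef_rot: [0.767, 0.641, 0.0, 0.0]
ft_force: [0.7, 0.7, -0.5]
width: 0.0869
grip_force: 0.0
time: 2.4
ee_pos: [0.6037, 0.2419, 0.25]
t 2.4 tcp [603.7 241.9 250. ] yaxis-ang -10.3 (x-ang 79.7) w 0.0870 g 0.0 f [-0.6  1.1  0.2]
to (604.6, 240.5, 34) units before turn [-0.006  0.006  1.08 ] turn units -0.008 dist mm 216
```

View pics/p3.png

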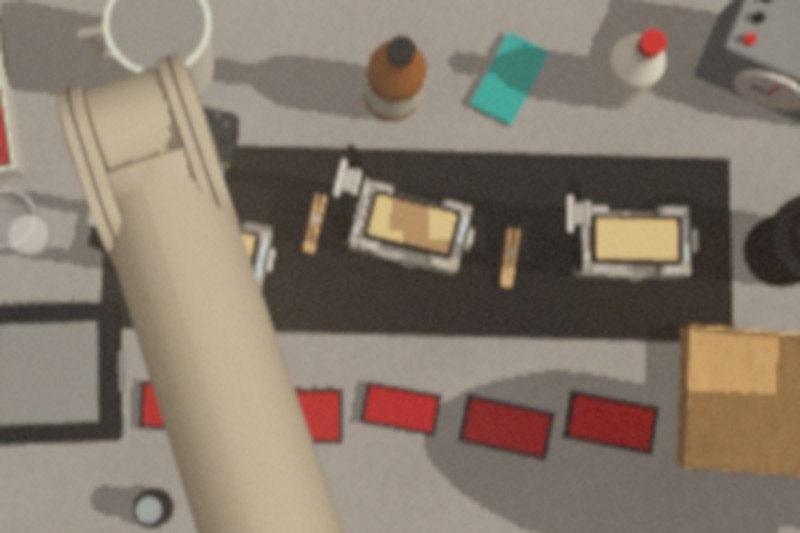

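The arm stands over lamp A, with its filter still partly visible at about (247,245); the other lamps and the reds haven't moved. Next I descend and grip.

```bash
python3 -m crank '-0.006 0.006 0.22 -0.008 1;0 0 0.24 0 1;0 0 0.24 0 1;0 0 0.2 0 1;0 0 0.1 0 1;0 0 0.08 0 1;0 0 0 0 1'; python3 -m crank '0 0 0 0 0;0 0 0 0 -1;0 0 0 0 -1;0 0 0 0 -1;0 0 0 0 -1' 25; python3 -m crank '0 0 -0.05 0 -1;0 0 -0.15 0 -1;0 0 -0.2 0 -1;0 0 -0.2 0 -1;0 0 -0.2 0 -1;0 0 0 0 -1'
python3 -c "
from h import *
pose();go(436,-424,150,0)"
```

```text
time: 3.15
ee_pos: [0.6024, 0.2425, 0.0327]
eef_rot: [0.763, 0.646, -0.001, -0.001]
ft_force: [-1.5, 0.7, -0.1]
width: 0.0869
grip_force: 0.0
time: 3.65
ee_pos: [0.6051, 0.2417, 0.0354]
eef_rot: [0.764, 0.645, 0.001, 0.0]
ft_force: [2.4, -0.2, 2.8]
width: 0.0592
grip_force: 25.0
time: 4.25
ee_pos: [0.6066, 0.2424, 0.2011]
eef_rot: [0.764, 0.645, 0.004, 0.001]
ft_force: [0.7, 0.9, -1.3]
width: 0.0596
grip_force: 25.0
t 4.2 tcp [606.6 242.4 201.1] yaxis-ang -9.7 (x-ang 80.3) w 0.0596 g 25.0 f [ 0.7  0.9 -1.3]
to (436, -424, 150) units before turn [-3.429 -0.283  0.234] turn units -0.107 dist mm 690
```

```bash
python3 -m crank '-0.036 -0.21 0 0 -1;-0.036 -0.21 0 0 -1;-0.036 -0.21 0 0 -1;-0.036 -0.21 0 0 -1;-0.237 0.04 0 0 -1;-0.237 0.04 0 0 -1;-0.237 0.04 0 0 -1;-0.237 0.04 0 0 -1;-0.237 0.04 0 0 -1;-0.237 0.04 0 0 -1' 40|tail -2; python3 -m crank '-0.237 0.04 0 0 -1;-0.237 0.04 0 0 -1;-0.237 0.04 0 0 -1;-0.237 0.04 0 0 -1;-0.237 0.04 0 0 -1;-0.237 0.04 0 0 -1;-0.237 0.04 0 0 -1;-0.2 0.04 0 -0.055 -1;0 0 0 -0.055 -1;0 0 0 0 -1'
python3 -c "
from h import *
pose();go(436,-424,18,0)
c=cams.camera('top');cv2.imwrite('pics/p4.png',cv2.resize(c['img'][110:290,180:480],(800,480),interpolation=2))"
```

```text
width: 0.0596
grip_force: 40.0
time: 6.25
ee_pos: [0.4329, -0.4254, 0.1935]
eef_rot: [0.706, 0.708, -0.001, -0.001]
ft_force: [0.3, 0.5, -0.6]
width: 0.0595
grip_force: 40.0
t 6.2 tcp [ 432.9 -425.4  193.5] yaxis-ang 0.2 (x-ang 90.2) w 0.0595 g 40.0 f [ 0.3  0.5 -0.6]
to (436, -424, 18) units before turn [0.007 0.017 0.877] turn units 0.002 dist mm 175
```

View pics/p4.png

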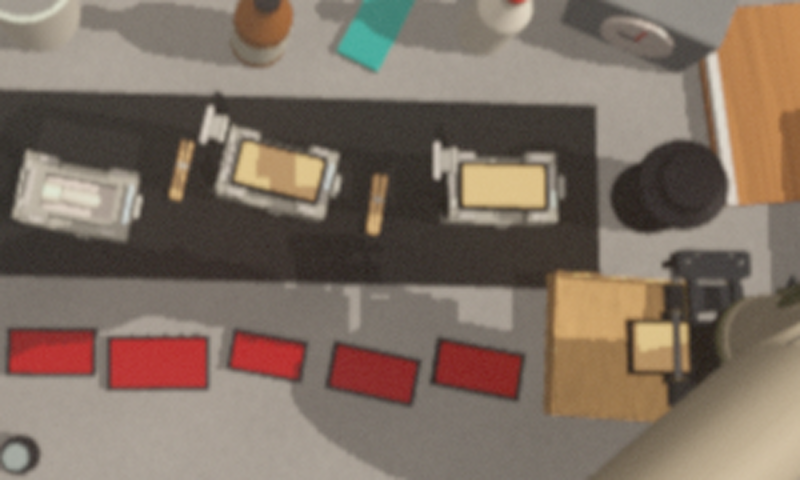

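The amber filter hangs in the gripper over the carton at (658,346). Lamp A's seat is now empty, and the reds are unmoved.

```bash
python3 -m crank '0.007 0.017 0.24 0 -1;0 0 0.24 0 -1;0 0 0.24 0 -1;0 0 0.1 0 -1;0 0 0.06 0 -1;0 0 0 0 -1;0 0 0 0 1;0 0 0 0 1;0 0 0 0 1'; python3 -m crank '0 0 -0.15 0 1;0 0 -0.24 0 1;0 0 -0.24 0 1;0 0 -0.24 0 1;0 0 0 0 1'
python3 -c "
from h import *
pose();go(500,-282,200,0);go(630,-282,33,0)
c=cams.camera('top')
for r in rects(c,red(c),.01): print(np.round(r,1))"
```

```text
time: 7.2
ee_pos: [0.4384, -0.4234, 0.0199]
eef_rot: [0.706, 0.709, 0.0, 0.001]
ft_force: [0.3, 1.3, -0.0]
width: 0.0761
grip_force: 0.0
time: 7.7
ee_pos: [0.4393, -0.4257, 0.1999]
eef_rot: [0.706, 0.708, 0.001, 0.005]
ft_force: [0.2, -0.5, 0.2]
width: 0.0869
grip_force: 0.0
t 7.7 tcp [ 439.3 -425.7  199.9] yaxis-ang 0.2 (x-ang 90.2) w 0.0869 g 0.0 f [ 0.2 -0.5  0.2]
to (500, -282, 200) units before turn [ 0.718  0.306 -0.002] turn units 0.002 dist mm 156
to (630, -282, 33) units before turn [0.72  0.949 0.839] turn units 0.002 dist mm 291
[199.  241.9 414.2 268.9  98.7  48.7  -0.9]
[279.6 242.8 417.4   3.2  83.5  42.5  -9.9]
[239.  245.5 405.4 137.  112.1  55.6   1.4]
[ 358.9  248.   406.7 -259.6   99.    49.2   -9.9]
[ 319.8  249.6  398.1 -129.8   98.5   48.6  -11.6]
```

```bash
python3 -m crank '0.24 0 0 0 1;0.24 0 0 0 1;0.24 0.08 0 0 1;0 0.23 0 0 1;0 0.23 0 0 1;0 0.23 0 0 1;0 0.179 0 0.005 1;0 0 0 0 1;0 0 0 0 1'|tail -1
python3 -c "
from h import *
pose();go(630,-281.5,33,-.5)"
```

```text
grip_force: 0.0
t 8.7 tcp [ 626.1 -278.8  191.1] yaxis-ang -0.2 (x-ang 89.8) w 0.0871 g 0.0 f [-1.   0.1 -0.5]
to (630, -281.5, 33) units before turn [-0.013  0.021  0.79 ] turn units 0.003 dist mm 158
```

```bash
python3 -m crank '-0.013 0.021 0.24 0 1;0 0 0.24 0 1;0 0 0.2 0 1;0 0 0.08 0 1;0 0 0.02 0 1;0 0 0 0 1;0 0 0 0 -1;0 0 0 0 -1;0 0 0 0 -1;0 0 0 0 -1' 40; python3 -m crank '0 0 -0.05 0 -1;0 0 -0.15 0 -1;0 0 -0.2 0 -1;0 0 -0.2 0 -1;0 0 -0.2 0 -1;0 0 0 0 -1'
python3 -c "
from h import *
pose();go(436,-424,190,0)"
```

```text
time: 9.65
ee_pos: [0.6311, -0.2813, 0.0372]
eef_rot: [0.708, 0.706, 0.0, 0.0]
ft_force: [1.4, -0.2, -0.1]
width: 0.063
grip_force: 0.0
time: 10.25
ee_pos: [0.6325, -0.2831, 0.2036]
eef_rot: [0.708, 0.706, 0.002, 0.004]
ft_force: [-0.1, -0.2, -1.0]
width: 0.059
grip_force: 40.0
t 10.2 tcp [ 632.5 -283.1  203.6] yaxis-ang -0.2 (x-ang 89.8) w 0.0590 g 40.0 f [-0.1 -0.2 -1. ]
to (436, -424, 190) units before turn [-0.708 -0.98   0.062] turn units -0.002 dist mm 242
```

```bash
python3 -m crank '0 -0.24 0 0 -1;0 -0.24 0 0 -1;0 -0.24 0 0 -1;-0.17 -0.17 0 0 -1;-0.24 -0.09 0 0 -1;-0.24 0 0 0 -1;-0.058 0 0 0 -1;0 0 0 0 -1;0 0 0 0 -1'
python3 -c "
from h import *
pose();go(437,-424,18,0)"
```

```text
time: 11.15
ee_pos: [0.4346, -0.4204, 0.1962]
eef_rot: [0.708, 0.706, 0.0, -0.001]
ft_force: [0.4, 0.7, -1.1]
width: 0.0593
grip_force: 40.0
t 11.2 tcp [ 434.6 -420.4  196.2] yaxis-ang -0.2 (x-ang 89.8) w 0.0593 g 40.0 f [ 0.4  0.7 -1.1]
to (437, -424, 18) units before turn [-0.019  0.012  0.891] turn units -0.002 dist mm 178
```

```bash
python3 -m crank '-0.019 0.012 0.24 0 -1;0 0 0.24 0 -1;0 0 0.24 0 -1;0 0 0.12 0 -1;0 0 0.05 0 -1;0 0 0 0 -1;0 0 0 0 1;0 0 0 0 1;0 0 0 0 1'; python3 -m crank '0 0 -0.15 0 1;0 0 -0.24 0 1;0 0 -0.24 0 1;0 0 -0.24 0 1;0.15 0 0 -0.005 1;0.24 0 0 0 1;0.24 0 0 0 1;0.24 0 0 0 1;0.24 0 0 0 1;0.24 0 0 0 1' |tail -1
python3 -c "
from h import *
pose();go(641.6,-4.3,195,-11.7)"
```

```text
time: 12.05
ee_pos: [0.438, -0.4253, 0.02]
eef_rot: [0.708, 0.706, 0.0, 0.001]
ft_force: [-0.5, 0.4, -0.3]
width: 0.0761
grip_force: 0.0
grip_force: 0.0
t 13.1 tcp [ 436.  -153.2  193.2] yaxis-ang 0.2 (x-ang 90.2) w 0.0869 g 0.0 f [ 1.7  1.2 -0.5]
to (641.6, -4.3, 195) units before turn [ 0.74   1.031 -0.006] turn units 0.133 dist mm 254
```

```bash
python3 -m crank '0.24 0 0 0 1;0.24 0.05 0 0 1;0.24 0.2 0 0 1;0.02 0.24 0 0 1;0 0.24 0 0 1;0 0.24 0 0 1;0 0.06 0 0.066 1;0 0 0 0.067 1;0 0 0 0 1'|tail -1
python3 -c "
from h import *
pose();go(641.6,-4.3,33,-11.7)"
```

```text
grip_force: 0.0
t 13.9 tcp [633.9 -16.  192.7] yaxis-ang -11.8 (x-ang 78.2) w 0.0870 g 0.0 f [-0.9 -0.4 -0.5]
to (641.6, -4.3, 33) units before turn [0.066 0.025 0.799] turn units -0.002 dist mm 160
```

```bash
python3 -m crank '0.066 0.025 0.15 0 1;0 0 0.2 0 1;0 0 0.22 0 1;0 0 0.14 0 1;0 0 0.08 0 1;0 0 0 0 1;0 0 0 0 -1;0 0 0 0 -1;0 0 0 0 -1;0 0 0 0 -1' 40; python3 -m crank '0 0 0 0 -1;0 0 -0.05 0 -1;0 0 -0.15 0 -1;0 0 -0.2 0 -1;0 0 -0.2 0 -1;0 0 -0.2 0 -1;0 0 0 0 -1'
python3 -c "
from h import *
pose();go(436,-4,190,0);go(436,-424,190,0)"
```

```text
time: 14.95
ee_pos: [0.6417, -0.0035, 0.0355]
eef_rot: [0.775, 0.631, 0.001, 0.0]
ft_force: [1.7, -0.3, -0.2]
width: 0.0633
grip_force: 0.5
time: 15.65
ee_pos: [0.6434, -0.0043, 0.2005]
eef_rot: [0.776, 0.631, 0.003, 0.002]
ft_force: [0.1, 1.1, -0.2]
width: 0.0595
grip_force: 40.0
t 15.7 tcp [643.4  -4.3 200.5] yaxis-ang -11.7 (x-ang 78.3) w 0.0595 g 40.0 f [ 0.1  1.1 -0.2]
to (436, -4, 190) units before turn [-0.209 -1.016  0.044] turn units -0.130 dist mm 208
to (436, -424, 190) units before turn [-2.266 -0.589  0.042] turn units -0.130 dist mm 468
```

```bash
python3 -m crank '-0.05 -0.235 0 0 -1;-0.05 -0.235 0 0 -1;-0.05 -0.235 0 0 -1;-0.05 -0.235 0 -0.065 -1;0 -0.08 0 -0.065 -1;-0.24 0 0 0 -1;-0.24 0 0 0 -1;-0.24 0 0 0 -1;-0.24 0 0 0 -1;-0.24 0 0 0 -1' |tail -1;python3 -m crank '-0.24 0 0 0 -1;-0.24 0 0 0 -1;-0.24 0 0 0 -1;-0.15 0 0 0 -1;0 0 0 0 -1;0 0 0 0 -1'
python3 -c "
from h import *
pose();go(437,-424,29,0)"
```

```text
grip_force: 40.0
time: 17.25
ee_pos: [0.4343, -0.3902, 0.1957]
eef_rot: [0.714, 0.7, -0.001, -0.001]
ft_force: [0.5, 0.2, -1.8]
width: 0.0594
grip_force: 40.0
t 17.2 tcp [ 434.3 -390.2  195.7] yaxis-ang -1.2 (x-ang 88.8) w 0.0594 g 40.0 f [ 0.5  0.2 -1.8]
to (437, -424, 29) units before turn [-0.169  0.02   0.834] turn units -0.013 dist mm 170
```

```bash
python3 -m crank '-0.169 0.02 0 -0.013 -1;0 0 0.2 0 -1;0 0 0.24 0 -1;0 0 0.22 0 -1;0 0 0.12 0 -1;0 0 0.06 0 -1;0 0 0 0 -1;0 0 0 0 1;0 0 0 0 1;0 0 0 0 1'; python3 -m crank '0 0 -0.15 0 1;0 0 -0.24 0 1;0 0 -0.24 0 1;0 0 -0.24 0 1;0.15 0 0 0 1;0.24 0 0 0 1;0.24 0 0 0 1;0 0 0 0 1' |tail -1
python3 -c "
from h import *
pose();go(406.7,-259.6,100,-9.7)
c=cams.camera('top')
for r in rects(c,red(c),.01): print(np.round(r,1))
cv2.imwrite('pics/p5.png',cv2.resize(c['img'][190:290,360:460],(500,500),interpolation=2))"
```

```text
time: 18.25
ee_pos: [0.4391, -0.424, 0.0298]
eef_rot: [0.706, 0.708, -0.0, 0.0]
ft_force: [0.5, -0.1, -0.7]
width: 0.0759
grip_force: 0.0
grip_force: 0.0
t 19.1 tcp [ 442. -299.  203.] yaxis-ang 0.8 (x-ang 90.8) w 0.0870 g 0.0 f [0.4 0.7 0.4]
to (406.7, -259.6, 100) units before turn [ 0.197 -0.174  0.516] turn units 0.116 dist mm 116
[198.9 241.3 415.9 269.2  98.9  49.1   1.4]
[238.9 245.6 405.2 137.2 112.1  55.6   1.4]
[280.2 242.9 417.    1.5  83.2  40.6  -9.2]
[ 358.9  248.   406.6 -259.7   99.1   48.9   -9.2]
[ 319.8  249.7  397.9 -129.8   97.6   48.5  -11.4]
```

View pics/p5.png

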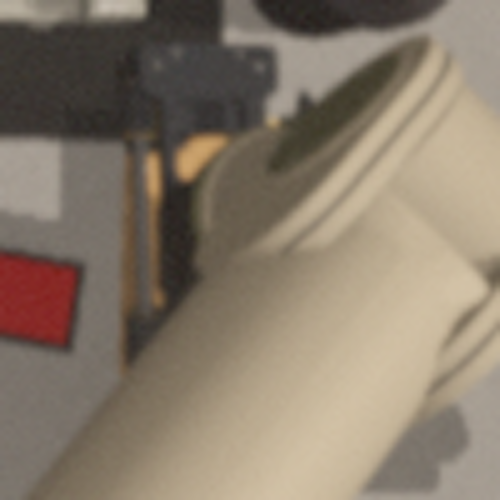

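The arm hides the carton here, so I'll check it later. Next pick: the right-hand fitting red, for lamp C.

```bash
python3 -m crank '0.2 -0.17 0.1 0 1;0 0 0.24 0.058 1;0 0 0.15 0.058 1;0 0 0 0 1;0 0 0 0 1'|tail -1
python3 -c "
from h import *
pose();go(406.6,-259.7,4,-9.7)"
```

```text
grip_force: 0.0
t 19.6 tcp [ 415.7 -283.9  116.5] yaxis-ang -10.6 (x-ang 79.4) w 0.0873 g 0.0 f [-0.1 -1.5  1.1]
to (406.6, -259.7, 4) units before turn [ 0.114 -0.066  0.562] turn units -0.010 dist mm 115
```

```bash
python3 -m crank '0.114 -0.066 0.1 -0.01 1;0 0 0.2 0 1;0 0 0.14 0 1;0 0 0.08 0 1;0 0 0.035 0 1;0 0 0 0 1;0 0 0 0 1'
python3 -c "
from h import *
pose();go(406.6,-259.7,4,-9.7)"
python3 -m crank '0 0 0 0 -1;0 0 0 0 -1;0 0 0 0 -1;0 0 0 0 -1;0 0 0 0 -1' 40; python3 -m crank '0 0 -0.1 0 -1;0 0 -0.2 0 -1;0 0 -0.2 0 -1;0 0 0 0 -1'
python3 -c "
from h import *
pose();go(630,-281.5,110,-.5)"
```

```text
time: 20.3
ee_pos: [0.4082, -0.2587, 0.0057]
eef_rot: [0.764, 0.645, -0.001, 0.002]
ft_force: [0.5, 0.8, 0.6]
width: 0.0874
grip_force: 0.0
t 20.3 tcp [ 408.2 -258.7    5.7] yaxis-ang -9.6 (x-ang 80.4) w 0.0874 g 0.0 f [0.5 0.8 0.6]
to (406.6, -259.7, 4) units before turn [-0.006 -0.007  0.009] turn units 0.001 dist mm 3
time: 20.8
ee_pos: [0.4078, -0.2574, 0.0047]
eef_rot: [0.764, 0.645, -0.001, 0.001]
ft_force: [0.6, 0.8, 2.2]
width: 0.0592
grip_force: 40.0
time: 21.2
ee_pos: [0.4098, -0.2581, 0.1081]
eef_rot: [0.764, 0.645, 0.0, 0.003]
ft_force: [0.3, 0.8, -1.5]
width: 0.0593
grip_force: 40.0
t 21.2 tcp [ 409.8 -258.1  108.1] yaxis-ang -9.6 (x-ang 80.4) w 0.0593 g 40.0 f [ 0.3  0.8 -1.5]
to (630, -281.5, 110) units before turn [ 0.069  1.105 -0.004] turn units -0.101 dist mm 221
```

```bash
python3 -m crank '0 0 0 -0.052 -1;0 0 0 -0.05 -1;-0.1 0 -0.05 0 -1;0 0.24 0 0 -1;0 0.24 0 0 -1;0 0.24 0 0 -1;0 0.24 0 0 -1;0 0.12 0 0 -1;0 0 0 0 -1;0 0 0 0 -1'
python3 -c "
from h import *
pose();go(630,-279.5,60,-.5)
c=cams.camera('top')
for r in rects(c,red(c),.12): print(np.round(r,1))"
```

```text
time: 22.2
ee_pos: [0.6227, -0.279, 0.1131]
eef_rot: [0.71, 0.704, -0.002, 0.0]
ft_force: [-1.0, -0.8, -1.4]
width: 0.0591
grip_force: 40.0
t 22.2 tcp [ 622.7 -279.   113.1] yaxis-ang -0.5 (x-ang 89.5) w 0.0591 g 40.0 f [-1.  -0.8 -1.4]
to (630, -279.5, 60) units before turn [-0.001  0.037  0.265] turn units 0.000 dist mm 54
[198.7 241.5 413.1 257.5  91.2  45.3   1.3]
[279.7 242.9 414.7  10.8  77.3  38.   -8.9]
[239.1 245.6 403.7 134.5 103.6  51.4   1.4]
```

```bash
python3 -m crank '0 0.037 0.1 0 -1;0 0 0.12 0 -1;0 0 0.04 0 -1;0 0 0 0 -1'
python3 -c "
from h import *
pose();go(630,-279.5,50,-.5)"
```

```text
time: 22.65
ee_pos: [0.6295, -0.2788, 0.0616]
eef_rot: [0.71, 0.704, -0.002, 0.0]
ft_force: [-0.4, 0.4, -1.2]
width: 0.059
grip_force: 40.0
t 22.6 tcp [ 629.5 -278.8   61.6] yaxis-ang -0.5 (x-ang 89.5) w 0.0590 g 40.0 f [-0.4  0.4 -1.2]
to (630, -279.5, 50) units before turn [-0.003  0.003  0.058] turn units 0.000 dist mm 12
```

```bash
python3 -m crank '-0.003 0.003 0.03 0 -1;0 0 0.03 0 -1;0 0 0.01 0 -1;0 0 0 0 -1;0 0 0 0 -1'; python3 -m crank '0 0 0 0 1;0 0 0 0 1;0 0 0 0 1'|tail -1;  python3 -m crank '0 0 -0.1 0 1;0 0 -0.2 0 1;0 0 -0.2 0 1;0 -0.24 0 0 1;0 -0.24 0 0 1;0 -0.24 0 0 1;0 -0.24 0 0 1;0 -0.24 0 0 1;0.1 0 0 0 1;0.2 0 0 0 1' |tail -1
python3 -c "
from h import *
pose();go(398,-129.8,60,-11)
c=cams.camera('top')
for z in(.01,.055): 
  for r in rects(c,red(c),z): print(np.round(r,1))
cv2.imwrite('pics/p6.png',cv2.resize(c['img'][140:290,290:450],(640,600),interpolation=2))"
```

```text
time: 23.15
ee_pos: [0.6316, -0.2799, 0.0498]
eef_rot: [0.71, 0.704, -0.001, 0.001]
ft_force: [-3.4, 2.5, 7.7]
width: 0.0595
grip_force: 40.0
grip_force: 0.0
grip_force: 0.0
t 24.4 tcp [ 397.1 -225.9  149.7] yaxis-ang -0.8 (x-ang 89.2) w 0.0869 g 0.0 f [0.3 1.4 1.2]
to (398, -129.8, 60) units before turn [ 0.483 -0.001  0.446] turn units 0.114 dist mm 131
[ 368.4  179.4  637.6 -293.8  105.3   51.5    1.5]
[198.9 241.9 414.  269.2  98.9  45.8   1.4]
[280.1 243.  417.    1.8  82.6  42.   -8.9]
[238.8 245.9 404.2 137.7 112.2  55.6   1.3]
[ 319.7  249.7  398.  -129.7   98.5   48.5  -10.7]
[ 368.4  179.4  629.8 -281.3  102.    49.8    1.5]
[198.9 241.9 413.1 264.1  95.8  44.4   1.4]
[280.1 243.  416.    5.1  80.   40.7  -8.9]
[238.8 245.9 403.6 136.7 108.7  53.8   1.3]
[ 319.7  249.7  397.7 -122.3   95.4   46.9  -10.7]
```

View pics/p6.png

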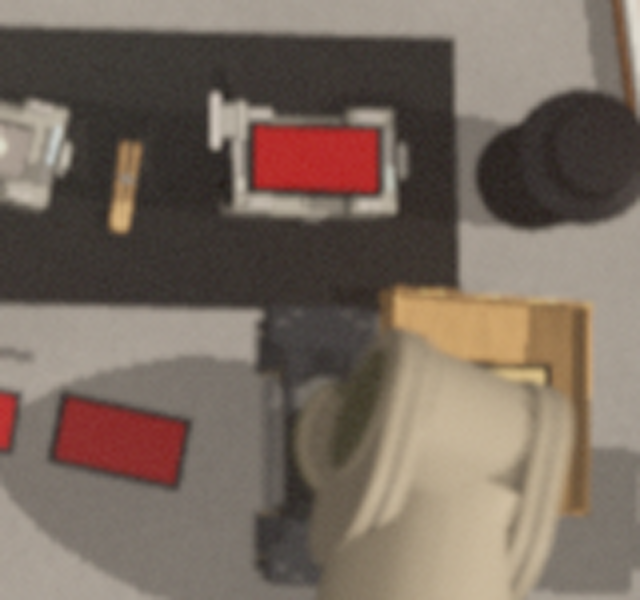

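The red filter lies squarely in lamp C at (316,158), where the old one was, and an amber filter is visible flat in the carton at (515,375). Next new filter: for lamp B.

```bash
python3 -m crank '0.24 0 0 0 1;0.24 0 0.05 0 1;0 0 0.2 0.058 1;0 0 0.15 0.057 1;0 0 0 0 1;0 0 0 0 1'|tail -1
python3 -c "
from h import *
pose();go(398,-129.8,4,-11)"
```

```text
grip_force: 0.0
t 25.1 tcp [ 398.8 -130.2   70.5] yaxis-ang -10.8 (x-ang 79.2) w 0.0869 g 0.0 f [ 0.7  0.4 -0.6]
to (398, -129.8, 4) units before turn [ 0.004 -0.004  0.332] turn units 0.002 dist mm 66
```

```bash
python3 -m crank '0.004 -0.004 0.15 0 1;0 0 0.14 0 1;0 0 0.04 0 1;0 0 0 0 1;0 0 0 0 1;0 0 0 0 -1;0 0 0 0 -1;0 0 0 0 -1;0 0 0 0 -1;0 0 0 0 -1' 40;  python3 -m crank '0 0 -0.1 0 -1;0 0 -0.2 0 -1;0 0 -0.2 0 -1;0.1 0 -0.05 0 -1;0.24 0 0 0 -1;0.2 0 0 0 -1;0 0 0 0 -1;0 0 0 0 -1'
python3 -c "
from h import *
pose();go(641.6,-4.3,115,-11.7)"
```

```text
time: 26.1
ee_pos: [0.3985, -0.1286, 0.0041]
eef_rot: [0.771, 0.637, -0.002, 0.001]
ft_force: [-1.4, 1.4, 4.0]
width: 0.0592
grip_force: 40.0
time: 26.9
ee_pos: [0.4176, -0.0181, 0.0964]
eef_rot: [0.769, 0.64, -0.002, -0.002]
ft_force: [-0.1, -1.2, -1.4]
width: 0.0594
grip_force: 40.0
t 26.9 tcp [417.6 -18.1  96.4] yaxis-ang -10.5 (x-ang 79.5) w 0.0594 g 40.0 f [-0.1 -1.2 -1.4]
to (641.6, -4.3, 115) units before turn [ 0.271  1.088 -0.099] turn units 0.014 dist mm 225
```

```bash
python3 -m crank '0.1 0.1 -0.1 0.014 -1;0.12 0.2 0 0 -1;0.05 0.23 0 0 -1;0 0.24 0 0 -1;0 0.24 0 0 -1;0 0.07 0 0 -1;0 0 0 0 -1;0 0 0 0 -1'|tail -1
python3 -c "
from h import *
pose();go(641.6,-3.3,60,-11.7)"
```

```text
grip_force: 40.0
t 27.7 tcp [614.6 -16.6 116.3] yaxis-ang -12.2 (x-ang 77.8) w 0.0593 g 40.0 f [ 0.2  0.  -1.2]
to (641.6, -3.3, 60) units before turn [0.094 0.121 0.28 ] turn units -0.005 dist mm 64
```

```bash
python3 -m crank '0.094 0.121 0 -0.005 -1;0 0 0.1 0 -1;0 0 0.12 0 -1;0 0 0.04 0 -1;0 0 0 0 -1'|tail -1
python3 -c "
from h import *
pose();go(641.6,-3.3,49,-11.7)"
```

```text
grip_force: 40.0
t 28.2 tcp [641.1  -1.3  63.9] yaxis-ang -11.6 (x-ang 78.4) w 0.0590 g 40.0 f [ 0.1  0.1 -0.2]
to (641.6, -3.3, 49) units before turn [-0.009  0.005  0.075] turn units 0.001 dist mm 15
```

```bash
python3 -m crank '-0.009 0.005 0.035 0 -1;0 0 0.03 0 -1;0 0 0.012 0 -1;0 0 0 0 -1;0 0 0 0 -1'; python3 -m crank '0 0 0 0 1;0 0 0 0 1;0 0 0 0 1'|tail -1;  python3 -m crank '0 0 -0.1 0 1;0 0 -0.2 0 1;0 0 -0.2 0 1;-0.05 -0.235 0 0 1;-0.05 -0.235 0 0 1;-0.05 -0.235 0 0 1;-0.05 -0.235 0 0 1;-0.05 -0.235 0 0 1;0 0 0 0 1;0 0 0 0 1' |tail -1
python3 -c "
from h import *
pose();go(415,269,60,0.5)
c=cams.camera('top')
for z in(.01,.055): 
  for r in rects(c,red(c),z): print(np.round(r,1))"
```

```text
time: 28.7
ee_pos: [0.6431, -0.0036, 0.0494]
eef_rot: [0.775, 0.632, -0.003, -0.004]
ft_force: [-3.8, 0.5, 4.4]
width: 0.0594
grip_force: 40.0
grip_force: 0.0
grip_force: 0.0
t 30.0 tcp [448.   -2.9 157.8] yaxis-ang -11.9 (x-ang 78.1) w 0.0869 g 0.0 f [ 0.1  0.6 -0.8]
to (415, 269, 60) units before turn [ 1.295 -0.431  0.501] turn units -0.137 dist mm 291
[283.9 173.8 649.2  -7.3 103.5  52.  -11.5]
[ 368.3  179.4  637.7 -293.7  105.3   51.5    1.5]
[199.  241.6 415.1 269.   99.5  47.8  -1.1]
[239.2 245.7 405.  136.5 112.1  55.6   1.4]
[283.9 173.8 641.   -3.8 100.3  50.4 -11.5]
[ 368.3  179.4  629.8 -281.2  102.    49.8    1.5]
[199.  241.6 414.2 264.   96.4  46.3  -1.1]
[239.2 245.7 404.4 135.5 108.6  53.9   1.4]
```

```bash
python3 -m crank '0 -0.1 0 -0.07 1;0.1 -0.06 0 -0.067 1;0.24 0 0 0 1;0.24 0 0 0 1;0.24 0 0 0 1;0.24 0 0 0 1;0.2 0 0.1 0 1;0 0 0.24 0 1;0 0 0.1 0 1;0 0 0 0 1'|tail -1
python3 -c "
from h import *
pose();go(415,269,4,0.3)"
```

```text
grip_force: 0.0
t 31.1 tcp [414.1 251.3  66.6] yaxis-ang 0.3 (x-ang 90.4) w 0.0872 g 0.0 f [-0.3  0.4  1.8]
to (415, 269, 4) units before turn [0.091 0.012 0.312] turn units 0.000 dist mm 65
```

```bash
python3 -m crank '0.085 0.006 0.1 0 1;0 0 0.15 0 1;0 0 0.06 0 1;0 0 0 0 1;0 0 0 0 1;0 0 0 0 -1;0 0 0 0 -1;0 0 0 0 -1;0 0 0 0 -1;0 0 0 0 -1' 40;  python3 -m crank '0 0 -0.1 0 -1;0 0 -0.2 0 -1;0 0 -0.2 0 -1;0 0 -0.1 0.055 -1;0 0 0 0.055 -1;0 0.24 0 0 -1;0 0.2 0 0 -1;0 0 0 0 -1;0 0 0 0 -1'
python3 -c "
from h import *
pose();go(604.5,240.5,115,-9.6)"
```

```text
time: 32.05
ee_pos: [0.4161, 0.2711, 0.0097]
eef_rot: [0.705, 0.709, -0.005, -0.008]
ft_force: [4.7, -4.8, 21.4]
width: 0.0551
grip_force: 9.8
time: 32.95
ee_pos: [0.5044, 0.2546, 0.1264]
eef_rot: [0.764, 0.645, -0.008, -0.007]
ft_force: [-0.9, -0.2, 0.5]
width: 0.0006
grip_force: 0.0
t 33.0 tcp [504.4 254.6 126.4] yaxis-ang -9.6 (x-ang 80.4) w 0.0006 g 0.0 f [-0.9 -0.2  0.5]
to (604.5, 240.5, 115) units before turn [0.014 0.506 0.047] turn units -0.001 dist mm 102
```

```bash
python3 -m crank '0 -0.1 -0.1 0 1;0.24 0 -0.1 0 1;0.24 0 -0.1 0 1;0.24 0 0 0 1;0 0 0 0 1;0 0 0 0 1'|tail -1
python3 -c "
from h import *
pose()
c=cams.camera('top')
for r in rects(c,red(c),.01): print(np.round(r,1))
d=cams.camera('side')
cv2.imwrite('pics/p7.png',np.hstack([cv2.resize(c['img'][140:290,150:300],(400,400),interpolation=2),cv2.resize(d['img'][150:300,180:330],(400,400),interpolation=2)]))"
```

```text
grip_force: 0.0
t 33.5 tcp [507.  398.8 185.1] yaxis-ang -9.3 (x-ang 80.7) w 0.0403 g 0.0 f [ 0.5 -0.5 -0. ]
[284.  173.8 649.2  -7.7 104.1  52.1 -11.2]
[ 368.3  179.4  637.6 -293.6  105.3   51.5    1.5]
[279.9 242.9 417.1   2.4  83.9  41.3  -9.4]
[198.7 243.7 408.3 269.6  98.8  49.    1.3]
[239.1 245.6 405.1 136.7 112.1  55.6   1.4]
```

View pics/p7.png

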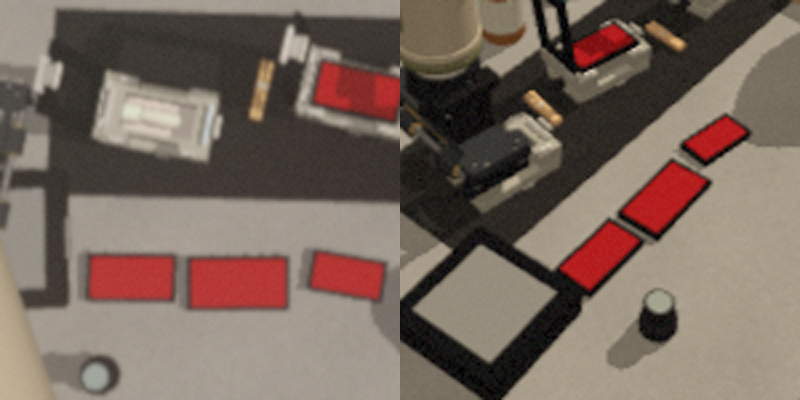

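The red filter still lies flat at (131,278), about 7 mm nearer the robot than before; the grasp missed. I'll retry.

```bash
python3 -m crank '-0.04 -0.235 0 0 1;-0.04 -0.235 0 0 1;-0.1 0 0 -0.06 1;-0.24 0 0 -0.055 1;-0.24 0 0 0 1;0 0 0.2 0 1;0 0 0.24 0 1;0 0 0 0 1;0 0 0 0 1'|tail -1
python3 -c "
from h import *
pose();go(408.3,269.6,4,1)
c=cams.camera('top')
for r in rects(c,red(c),.01): print(np.round(r,1))"
```

```text
grip_force: 0.0
t 34.5 tcp [405.3 280.6 100. ] yaxis-ang 0.7 (x-ang 90.7) w 0.0870 g 0.0 f [ 0.5 -0.3  0.9]
to (408.3, 269.6, 4) units before turn [-0.056  0.024  0.48 ] turn units -0.003 dist mm 97
[283.9 173.8 649.1  -7.4 103.5  52.  -11.5]
[ 368.3  179.4  637.7 -293.6  105.    51.5    1.5]
[279.8 242.9 417.    2.7  84.   41.2  -9.9]
[207.1 243.6 409.1 242.2  46.2  45.7   1.4]
[239.2 245.7 404.9 136.4 112.1  55.6   1.4]
```

```bash
python3 -m crank '-0.05 0.015 0.15 -0.003 1;0 0 0.2 0 1;0 0 0.08 0 1;0 0 0 0 1;0 0 0 0 1'
python3 -c "
from h import *
pose();go(408.3,269.6,4,1)
d=cams.camera('side')
cv2.imwrite('pics/p8.png',cv2.resize(d['img'][150:300,180:330],(500,500),interpolation=2))"
```

```text
time: 35.1
ee_pos: [0.4081, 0.2728, 0.0152]
eef_rot: [0.7, 0.714, -0.005, -0.008]
ft_force: [-0.2, 1.1, 0.2]
width: 0.0873
grip_force: 0.0
t 35.1 tcp [408.1 272.8  15.2] yaxis-ang 1.1 (x-ang 91.1) w 0.0873 g 0.0 f [-0.2  1.1  0.2]
to (408.3, 269.6, 4) units before turn [-0.016  0.002  0.056] turn units 0.001 dist mm 12
```

View pics/p8.png

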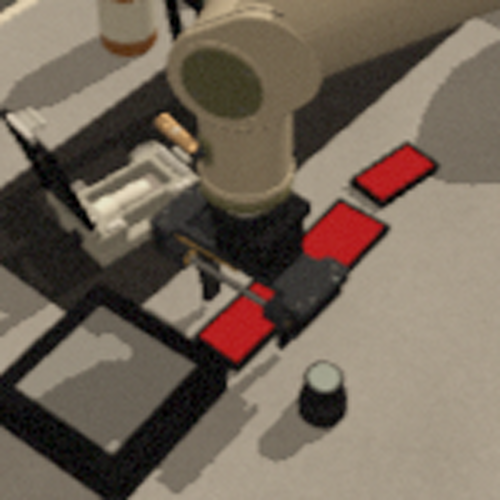

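The fingers straddle the red filter and are clear of the paper safe. I'll continue down.

```bash
python3 -m crank '-0.014 0.002 0.03 0 1;0 0 0.026 0 1;0 0 0 0 1;0 0 0 0 -1;0 0 0 0 -1;0 0 0 0 -1;0 0 0 0 -1;0 0 0 0 -1' 40
```

```text
time: 35.95
ee_pos: [0.4072, 0.2692, 0.0022]
eef_rot: [0.7, 0.714, -0.006, -0.008]
ft_force: [1.5, -0.4, -0.2]
width: 0.0592
grip_force: 40.0
```

```bash
python3 -m crank '0 0 -0.1 0 -1;0 0 -0.2 0 -1;0 0 -0.24 0 -1;-0.1 0 -0.05 0.06 -1;0 0 0 0.057 -1;0 0.24 0 0 -1;0 0.24 0 0 -1;0 0.24 0 0 -1;0 0.1 0 0 -1;0 0 0 0 -1'
python3 -c "
from h import *
pose();go(604.5,240.5,65,-9.6)"
```

```text
time: 36.95
ee_pos: [0.5739, 0.2197, 0.116]
eef_rot: [0.764, 0.645, -0.007, -0.006]
ft_force: [0.0, -0.3, -0.6]
width: 0.0594
grip_force: 40.0
t 37.0 tcp [573.9 219.7 116. ] yaxis-ang -9.6 (x-ang 80.4) w 0.0594 g 40.0 f [ 0.  -0.3 -0.6]
to (604.5, 240.5, 65) units before turn [0.129 0.139 0.252] turn units -0.000 dist mm 63
```

```bash
python3 -m crank '0.127 0.135 0 0 -1;0 0 0.1 0 -1;0 0 0.12 0 -1;0 0 0.02 0 -1;0 0 0 0 -1'|tail -1
python3 -c "
from h import *
pose();go(604.5,240.5,47,-9.6)"
```

```text
grip_force: 40.0
t 37.5 tcp [600.3 243.   67.8] yaxis-ang -9.4 (x-ang 80.6) w 0.0592 g 40.0 f [ 0.5  0.8 -0.9]
to (604.5, 240.5, 47) units before turn [-0.009  0.025  0.104] turn units 0.002 dist mm 21
```

```bash
python3 -m crank '-0.009 0.018 0.03 0 -1;0 0 0 0 -1'|tail -1
python3 -c "
from h import *
pose();go(604.5,240.5,47,-9.6)"
```

```text
grip_force: 40.0
t 37.6 tcp [604.9 240.1  62.5] yaxis-ang -9.5 (x-ang 80.5) w 0.0595 g 40.0 f [-0.5  0.1 -0.5]
to (604.5, 240.5, 47) units before turn [ 0.002 -0.001  0.078] turn units 0.002 dist mm 16
```

```bash
python3 -m crank '0 0 0.03 0 -1;0 0 0.03 0 -1;0 0 0.02 0 -1;0 0 0 0 -1;0 0 0 0 -1'; python3 -m crank '0 0 0 0 1;0 0 0 0 1;0 0 0 0 1'|tail -1;  python3 -m crank '0 0 -0.1 0 1;0 0 -0.2 0 1;0 0 -0.2 0 1;-0.05 -0.235 0 0 1;-0.05 -0.235 0 0 1;-0.05 -0.235 0 0 1;-0.05 -0.235 0 0 -1;0 0 -0.24 0 -1;0 0 -0.24 0 -1;0 0 -0.1 0 -1' |tail -1
python3 -c "
from h import *
pose()
c=cams.camera('top')
for r in rects(c,red(c),.055): print(np.round(r,1))
cv2.imwrite('pics/p9.png',cv2.resize(c['img'][130:280,150:440],(800,414),interpolation=2))
d=cams.camera('side')
cv2.imwrite('pics/p10.png',cv2.resize(d['img'][90:270,180:420],(800,600),interpolation=2))"
```

```text
time: 38.15
ee_pos: [0.6042, 0.2406, 0.0472]
eef_rot: [0.763, 0.647, -0.007, -0.008]
ft_force: [-5.6, -1.9, 12.1]
width: 0.059
grip_force: 40.0
grip_force: 0.0
grip_force: 0.0
t 39.5 tcp [430.6 232.5 271.3] yaxis-ang -9.5 (x-ang 80.5) w 0.0628 g 0.0 f [0.7 0.8 0.1]
[284.  173.8 640.8  -4.  101.1  50.4 -11.5]
[ 368.3  179.4  629.9 -280.9  101.9   49.8    1.5]
[208.7 183.6 602.1 240.2 100.8  50.6  -9.4]
[279.9 242.9 416.    5.7  80.9  40.2  -9.4]
[242.5 245.2 406.1 124.8 102.3  53.9   1.4]
```

View pics/p10.png

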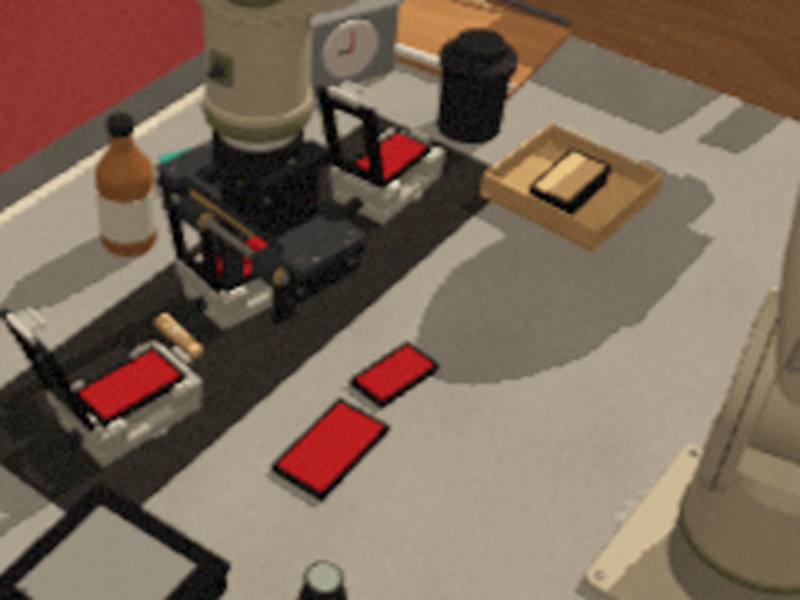

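View pics/p9.png

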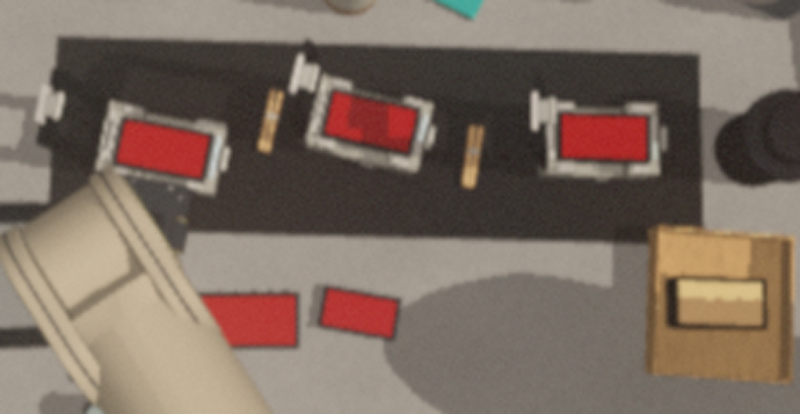

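All three reds lie flat in their seats, at (163,150), (370,122) and (603,137). The ambers are stacked centrally in the carton at (720,303). Next, the covers.

```bash
python3 -c "
from h import *
pose();go(629,387,271,-9.6)"
```

```text
t 39.5 tcp [430.7 233.1 270.6] yaxis-ang -9.5 (x-ang 80.5) w 0.0547 g 0.0 f [-0.3  0.2  0.1]
to (629, 387, 271) units before turn [ 0.923  0.851 -0.012] turn units 0.001 dist mm 251
```

```bash
python3 -m crank '0.17 0.16 0 0 -1;0.17 0.16 0 0 -1;0.17 0.16 0 0 -1;0.17 0.16 0 0 -1;0.17 0.16 0 0 -1;0.08 0.05 0 0 -1;0 0 0 0 -1;0 0 0 0 -1'|tail -2
python3 -c "
from h import *
pose();go(629,387,165,-9.6)"
```

```text
width: 0.0013
grip_force: 0.0
t 40.4 tcp [586.6 353.9 265.6] yaxis-ang -10.2 (x-ang 79.8) w 0.0013 g 0.0 f [-0.8 -0.1  0.4]
to (629, 387, 165) units before turn [0.205 0.194 0.496] turn units -0.007 dist mm 114
```

```bash
python3 -m crank '0.15 0.14 0 -0.007 -1;0.07 0.06 0 0 -1;0 0 0.2 0 -1;0 0 0.2 0 -1;0 0 0.08 0 -1;0 0 0 0 -1;0 0 0 0 -1'
python3 -m crank '-0.08 0 0 0 -1;-0.08 0 0 0 -1;-0.08 0 0 0 -1;-0.08 0 0 0 -1;-0.08 0 0 0 -1;-0.08 0 0 0 -1;-0.08 0 0 0 -1;-0.05 0 0 0 -1;0 0 0 0 -1'
python3 -m crank '0 0 -0.15 0 -1;0 0 -0.2 0 -1;0 0 0 0 -1;0 0 0 0 -1;0 0 0 0 -1;0 0 0 0 -1;0 0 0 0 -1;0 0 0 0 -1'
python3 -c "
from h import *
pose();go(604.4-62*.167,240.4-62*.986,100,-9.6)
d=cams.camera('side')
cv2.imwrite('pics/p11.png',cv2.resize(d['img'][150:300,130:330],(640,480),interpolation=2))"
```

```text
time: 41.05
ee_pos: [0.6306, 0.3914, 0.1718]
eef_rot: [0.763, 0.646, -0.011, -0.009]
ft_force: [0.3, 0.3, 1.1]
width: 0.0008
grip_force: 0.0
time: 41.95
ee_pos: [0.6108, 0.2692, 0.1717]
eef_rot: [0.764, 0.645, -0.011, -0.009]
ft_force: [0.8, 0.4, 1.1]
width: 0.0006
grip_force: 0.0
time: 42.75
ee_pos: [0.6122, 0.2711, 0.2399]
eef_rot: [0.763, 0.646, -0.012, -0.009]
ft_force: [-0.2, -0.1, -0.2]
width: 0.0003
grip_force: 0.0
t 42.8 tcp [612.2 271.1 239.9] yaxis-ang -9.5 (x-ang 80.5) w 0.0003 g 0.0 f [-0.2 -0.1 -0.2]
to (594.0459999999999, 179.268, 100) units before turn [-0.463  0.007  0.703] turn units 0.001 dist mm 168
```

View pics/p11.png

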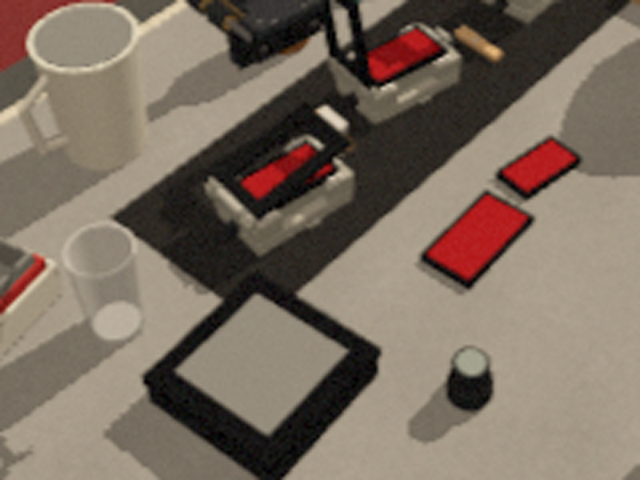

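Lamp A's cover has been pushed over and is still falling at (275,165). I'll move above its free end, then press.

```bash
python3 -m crank '-0.2 0.003 0 0 -1;-0.2 0.004 0 0 -1;-0.06 0 0 0 -1;0 0 0.2 0 -1;0 0 0.24 0 -1;0 0 0.24 0 -1;0 0 0 0 -1;0 0 0 0 -1'
python3 -c "
from h import *
pose();go(604.4-62*.167,240.4-62*.986,64,-9.6)"
```

```text
time: 43.6
ee_pos: [0.5948, 0.1799, 0.106]
eef_rot: [0.763, 0.646, -0.012, -0.009]
ft_force: [0.7, -0.2, 1.2]
width: 0.0002
grip_force: 0.0
t 43.6 tcp [594.8 179.9 106. ] yaxis-ang -9.5 (x-ang 80.5) w 0.0002 g 0.0 f [ 0.7 -0.2  1.2]
to (594.0459999999999, 179.268, 64) units before turn [-0.002  0.003  0.21 ] turn units 0.001 dist mm 42
```

```bash
python3 -m crank '0 0 0.07 0 -1;0 0 0.05 0 -1;0 0 0.03 0 -1;0 0 0.02 0 -1'; python3 -m crank '0 0 0.02 0 -1;0 0 0.02 0 -1;0 0 0 0 -1'|grep -A1 -E 'pos|force'; python3 -m crank '0 0 0.015 0 -1;0 0 0 0 -1'|grep -E 'pos|force'
```

```text
time: 44.0
ee_pos: [0.5939, 0.1799, 0.0717]
eef_rot: [0.763, 0.646, -0.012, -0.009]
ft_force: [-3.8, -0.7, 15.1]
width: 0.0005
grip_force: 7.0
ee_pos: [0.5939, 0.1796, 0.0643]
eef_rot: [0.763, 0.646, -0.011, -0.009]
ft_force: [-2.3, -1.6, 10.0]
width: 0.0004
grip_force: 4.7
ee_pos: [0.5941, 0.1796, 0.0638]
ft_force: [-13.4, -2.1, 33.7]
grip_force: 17.4
```

```bash
python3 -m crank '0 0 -0.15 0.022 -1;0 0 -0.24 0 -1;0 0 -0.24 0 -1;0 0 -0.24 0 -1;0 0 -0.15 0 -1;0 0 0 0 -1;0 0 0 0 -1'|tail -1
python3 -c "
from h import *
pose();go(671,143,240,-11.6)
c=cams.camera('side')
cv2.imwrite('pics/p12.png',cv2.resize(c['img'][150:270,170:330],(800,600),interpolation=2))"
```

```text
grip_force: 0.0
t 45.2 tcp [599.5 180.2 264.2] yaxis-ang -11.5 (x-ang 78.5) w 0.0007 g 0.0 f [-0.6  0.5 -1.2]
to (671, 143, 240) units before turn [-0.111  0.39   0.111] turn units 0.001 dist mm 84
```

View pics/p12.png

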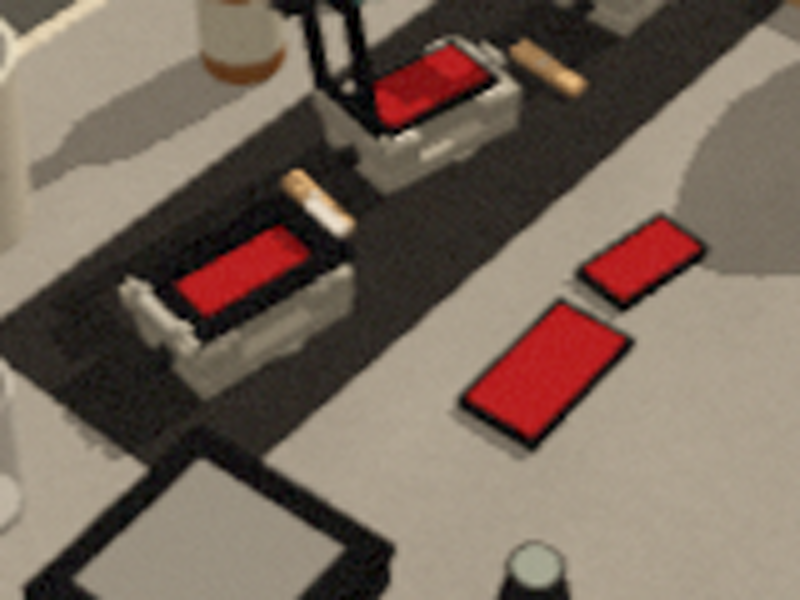

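Lamp A's cover is flat and shut at (245,275). Lamp B is next.

```bash
python3 -m crank '-0.055 0.2 0 0 -1;-0.055 0.19 0 0 -1;0 0 0 0 -1;0 0 0.22 0 -1;0 0 0.22 0 -1;0 0 0.04 0 -1;0 0 0 0 -1;0 0 0 0 -1'
python3 -m crank '-0.08 0 0 0 -1;-0.08 0 0 0 -1;-0.08 0 0 0 -1;-0.08 0 0 0 -1;-0.08 0 0 0 -1;-0.08 0 0 0 -1;-0.08 0 0 0 -1;-0.05 0 0 0 -1;0 0 0 0 -1'
python3 -m crank '0 0 -0.15 0 -1;0 0 -0.2 0 -1;0 0 0 0 -1;0 0 0 0 -1;0 0 0 0 -1;0 0 0 0 -1;0 0 0 0 -1;0 0 0 0 -1'|tail -1
python3 -c "
from h import *
pose();go(641.3-62*.201,-4-62*.98,100,-11.6)"
```

```text
time: 46.05
ee_pos: [0.6691, 0.1431, 0.1677]
eef_rot: [0.774, 0.633, -0.011, -0.008]
ft_force: [0.9, -0.4, 0.9]
width: 0.0005
grip_force: 0.0
time: 46.95
ee_pos: [0.6439, 0.0211, 0.167]
eef_rot: [0.775, 0.632, -0.012, -0.009]
ft_force: [-0.5, -0.8, -0.1]
width: 0.0003
grip_force: 0.0
grip_force: 0.0
t 47.8 tcp [646.1  23.6 236.3] yaxis-ang -11.5 (x-ang 78.5) w 0.0004 g 0.0 f [-0.2 -0.1 -0. ]
to (628.838, -64.75999999999999, 100) units before turn [-0.445  0.024  0.684] turn units 0.001 dist mm 163
```

```bash
python3 -m crank '-0.2 0.01 0 0 -1;-0.2 0.005 0 0 -1;-0.035 0 0 0 -1;0 0 0.2 0 -1;0 0 0.24 0 -1;0 0 0.24 0 -1;0 0 0 0 -1;0 0 0 0 -1'
python3 -c "
from h import *
pose();go(641.3-62*.201,-4-62*.98,64,-11.6)"
```

```text
time: 48.55
ee_pos: [0.628, -0.0627, 0.1023]
eef_rot: [0.774, 0.633, -0.013, -0.009]
ft_force: [-0.9, -0.7, 1.0]
width: 0.0001
grip_force: 0.0
t 48.5 tcp [628.  -62.7 102.3] yaxis-ang -11.5 (x-ang 78.5) w 0.0001 g 0.0 f [-0.9 -0.7  1. ]
to (628.838, -64.75999999999999, 64) units before turn [-0.008  0.012  0.192] turn units 0.001 dist mm 38
```

```bash
python3 -m crank '-0.008 0 0.06 0 -1;0 0 0.04 0 -1;0 0 0.03 0 -1;0 0 0.02 0 -1'; python3 -m crank '0 0 0.02 0 -1;0 0 0.02 0 -1;0 0 0 0 -1'|grep -E 'pos|force'; python3 -m crank '0 0 0.013 0 -1;0 0 0 0 -1'|grep -E 'pos|force'
```

```text
time: 48.95
ee_pos: [0.6271, -0.0644, 0.072]
eef_rot: [0.774, 0.633, -0.012, -0.009]
ft_force: [-4.1, -0.4, 14.5]
width: 0.0004
grip_force: 6.9
ee_pos: [0.6269, -0.0647, 0.0644]
ft_force: [-1.2, -0.4, 6.9]
grip_force: 3.2
ee_pos: [0.6271, -0.0647, 0.0639]
ft_force: [-10.3, 0.8, 28.0]
grip_force: 14.0
```

```bash
python3 -m crank '0 0 -0.15 0 -1;0 0 -0.24 0 -1;0 0 -0.24 0 -1;0 0 -0.24 -0.065 -1;0 0 -0.15 -0.063 -1;-0.2 0 0 0 -1;-0.14 0 0 0 -1;0 0 0 0 -1'|tail -1
python3 -c "
from h import *
pose();go(630,-132,167,0)"
```

```text
grip_force: 0.0
t 50.2 tcp [ 631.3 -137.1  265.5] yaxis-ang -0.3 (x-ang 89.7) w 0.0004 g 0.0 f [ 0.4 -0.1 -0.5]
to (630, -132, 167) units before turn [0.027 0.008 0.492] turn units -0.004 dist mm 99
```

```bash
python3 -m crank '0.027 0 0.22 0 -1;0 0 0.22 0 -1;0 0 0.04 0 -1;0 0 0 0 -1'
python3 -m crank '-0.08 0 0 0 -1;-0.08 0 0 0 -1;-0.08 0 0 0 -1;-0.08 0 0 0 -1;-0.08 0 0 0 -1;-0.08 0 0 0 -1;-0.08 0 0 0 -1;-0.05 0 0 0 -1;0 0 0 0 -1'
python3 -m crank '0 0 -0.15 0 -1;0 0 -0.2 0 -1;0 0 0 0 -1;0 0 0 0 -1;0 0 0 0 -1;0 0 0 0 -1;0 0 0 0 -1;0 0 0 0 -1'|tail -1
python3 -c "
from h import *
pose();go(630,-343.5,100,0)"
```

```text
time: 50.65
ee_pos: [0.6292, -0.126, 0.1684]
eef_rot: [0.707, 0.707, -0.012, -0.011]
ft_force: [0.2, 0.0, 0.9]
width: 0.0005
grip_force: 0.0
time: 51.55
ee_pos: [0.6298, -0.2507, 0.171]
eef_rot: [0.708, 0.707, -0.011, -0.009]
ft_force: [0.3, 0.9, -0.5]
width: 0.0002
grip_force: 0.0
grip_force: 0.0
t 52.4 tcp [ 631.7 -248.4  238.5] yaxis-ang 0.0 (x-ang 90.0) w 0.0004 g 0.0 f [ 0.6 -0.1  0.1]
to (630, -343.5, 100) units before turn [-0.475  0.013  0.693] turn units 0.000 dist mm 168
```

```bash
python3 -m crank '-0.2 0 0 0 -1;-0.2 0 0 0 -1;-0.065 0 0 0 -1;0 0 0.2 0 -1;0 0 0.24 0 -1;0 0 0.23 0 -1;0 0 0 0 -1;0 0 0 0 -1'
python3 -c "
from h import *
pose();go(630,-343.5,64,0)"
```

```text
time: 53.15
ee_pos: [0.628, -0.3416, 0.1061]
eef_rot: [0.707, 0.707, -0.012, -0.01]
ft_force: [-0.0, 0.6, 0.7]
width: 0.0003
grip_force: 0.0
t 53.1 tcp [ 628.  -341.6  106.1] yaxis-ang 0.1 (x-ang 90.1) w 0.0003 g 0.0 f [-0.   0.6  0.7]
to (630, -343.5, 64) units before turn [-0.009  0.016  0.21 ] turn units 0.001 dist mm 42
```

```bash
python3 -m crank '-0.008 0.005 0.07 0 -1;0 0 0.05 0 -1;0 0 0.03 0 -1;0 0 0.02 0 -1'; python3 -m crank '0 0 0.02 0 -1;0 0 0.02 0 -1;0 0 0 0 -1'|grep -E 'pos|force'; python3 -m crank '0 0 0.013 0 -1;0 0 0 0 -1'|grep -E 'pos|force'
python3 -m crank '0 0 -0.15 0 -1;0 0 -0.24 0 -1;0 0 -0.24 0 -1;0 0 -0.24 0 -1;0 -0.24 0 0 -1;0 -0.24 0 0 -1;0 -0.24 0 0 -1;0 -0.24 0 0 -1;0 -0.2 0 0 -1;0 0 0 0 -1'|tail -1
python3 -c "
from h import *
pose()
c=cams.camera('top');d=cams.camera('side')
for r in rects(c,red(c),.055): print(np.round(r,1))
cv2.imwrite('pics/p13.png',np.vstack([cv2.resize(c['img'][140:215,150:450],(800,200),interpolation=2),cv2.resize(d['img'][100:250,190:490],(800,400),interpolation=2)]))"
```

```text
time: 53.55
ee_pos: [0.6282, -0.3437, 0.0721]
eef_rot: [0.707, 0.707, -0.011, -0.01]
ft_force: [-2.4, 3.3, 13.2]
width: 0.0005
grip_force: 6.9
ee_pos: [0.628, -0.344, 0.0644]
ft_force: [-0.6, -0.5, 4.8]
grip_force: 2.4
ee_pos: [0.6283, -0.3441, 0.0641]
ft_force: [-5.9, 4.4, 22.8]
grip_force: 11.0
grip_force: 0.0
t 55.0 tcp [ 395.7 -344.7  241.6] yaxis-ang -0.3 (x-ang 89.7) w 0.0002 g 0.0 f [ 1.  -0.6  0.1]
[284.1 173.6 641.5  -4.3 100.7  49.2 -12.7]
[ 368.8  179.   631.3 -282.6   99.    51.1   -1.2]
[208.6 182.8 604.6 240.4 100.1  49.4  -9.2]
[280.1 243.2 415.3   4.9  79.7  39.3  -9.9]
[238.6 245.9 403.5 137.4 108.6  50.7   1.4]
```

View pics/p13.png

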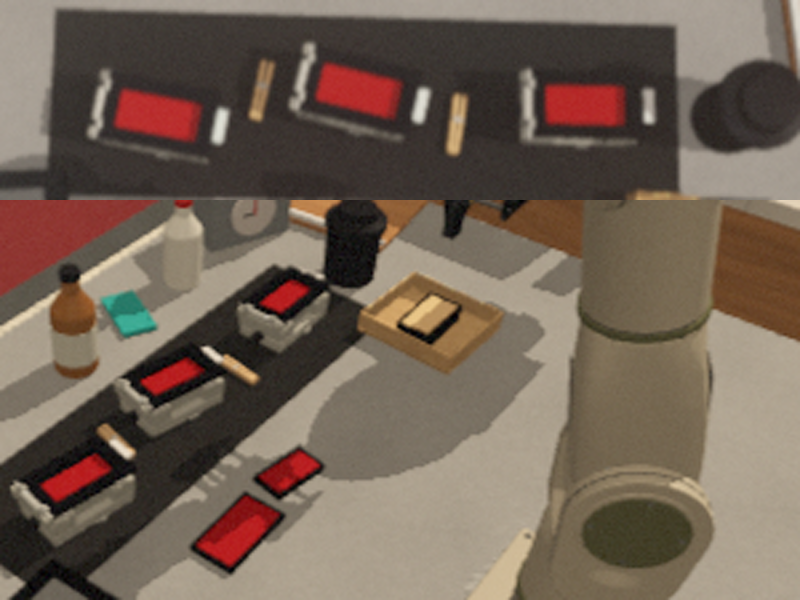

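All three covers are flat and shut over red filters (tabs at (220,125), (422,105) and (648,105) in the top strip). The ambers are in the carton, the wrong-size filters and pegs are in place, and the arm is clear.

```bash
python3 -c "
from bench import workorder
print(workorder.close_job())"
```

```text
the job is handed in; nothing more can be done
None
```

I handed the job in at about 55 s. In the last pictures all three lamps held a fitting red filter with the cover snapped shut, the three old filters were in the carton, and nothing else had visibly moved; the hand-in returned no verdict.

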